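# Break down the mixed delivery pile: kit put away, trays nested and stacked

## Robot

A 6-joint arm with a two-finger parallel gripper is mounted at the origin on a cart in front of the work surface, level with it; the furniture and walls round the work are solid. World frame = base frame: x ahead of the robot, y to its left, z up, the work surface at z = 0. Lengths are in m, angles in degrees, forces in N, time in s.
With the tool pointing down it reaches from about 0.4 to 0.825 m from the base axis. Payload 7 kg.
Tool frame: the origin (TCP) lies on the centre line of the jaws, within the pads' length; the fingertips stand 19 mm ahead of it and the grasp point (between the pads) is the TCP (r.tip_extent is the distance from the TCP to the fingertips, in m); z points along the fingers, y is the line along which they close (so a half turn about z gives the same grasp; the last joint's range is limited). The gripper opens to 88 mm and grips with 3 to 60 N. Pads are 19 mm wide; open, the fingers measure 130 mm over their backs; the gripper's body (78 mm by 193 mm) begins 47 mm behind the grasp point.
Start: joints at [-56.316, 20.546, 0.682, 0, -70.136, -16.507], TCP at [0.199, -0.645, 0.246] pointing down, gripper open.
Joint ranges: [-176.03, 176.03], [-82.01, 121.73], [-58.28, 71.71], [-173.87, 95.51], [-174.79, -0.11], [-173.66, 173.66]. Speed limits (degrees/s): [136.94, 136.94, 172.46, 180, 180, 180].

## Interface

Orientations are given as [roll, pitch, yaw] about the fixed x, y, z axes, in that order (R = Rz(yaw) Ry(pitch) Rx(roll)).
In Python, from plant import r gives the robot as it stands. The module is installed in compiled form; this text tells all that it offers.
- The arm moves only by the tool jog_arm, never from a script. Its argument "deltas" is a list that holds one entry, the list of rows, each a list of 5 numbers: the opening, from -1 (shut) to 1 (fully open), then the shift along the world's x, y, z in cm, then the turn about the world's z in rad. In form: [[[claw, dx, dy, dz, turn], ...]]. A call has 1 to 8 rows; each row shifts and turns the commanded pose from where the row before left it; what a row does not reach is not made up. A row lasts 1/8 s, in which the tool goes at most 62.5 mm and 10.7 degrees, less where a joint would pass 70% of its speed; a pose out of reach is approached as far as the arm can. A call with a gripper value outside its range is refused whole. The fingers move at their own pace and stop on an object; "force" is the grip in N (left out, the last holds). Time passes only in rows, so rows that do not move let the fingers close. It gives the time, the measured TCP pose, the force, the opening and the grip force at its end, in the units of the state.
- r.get_state(): the state, without advancing time (a new reading comes with each control period).
- r.capture(name): name is "scene" or "top"; returns the picture (400x640x3 uint8, blue, green, red); there is no depth.
- r.camera_info(name): a dict with "fx", "fy", "cx", "cy" (pixels), "view" (4x4, takes a point from world to camera coordinates). Camera axes: x right, y up, looking along -z (the intrinsics and any distortion apply to the point x, -y, -z); pixel columns grow to the right and rows downward; lengths in m; the calibration is good to about 2 mm. A picture is of the moment at which its call begins. camera_info takes no time and is no camera call.
- r.close_job(): hands the job in; it is judged then, once.
The state is a dict: "time_s": time; "joints": joint angles; "qd": joint speeds; "joint_torque": joint torques, N m; "tcp_pos": TCP position; "eef_rot": TCP orientation; "contact_force": force on the tool from outside, world axes, zero at the start; "moment": the same for the moment, N m; "gripper_width": finger opening in m; "gripper_force": force on a finger pad.
Only numpy, scipy, OpenCV 4.12 (cv2) and the standard library are available. Lean on these libraries where they do the work, as an engineer would, in place of code of your own. Each camera call takes 0.05 s, during which the arm holds its last target. There are 200 camera calls.

## Task

Take the mixed pile apart: put the white cover-slip carton and the black counting-chamber case flat into their own pockets of the grey kit insert, the small and the large one. Nest the piled yellow tray fully down into the empty yellow tray, and set the piled blue tray on the blue tray that holds sample tubes, turned half a turn to it, so that it rests level on that tray's ledges clear of the tubes. Keep everything upright and leave the two standing trays where they stand.

Things in the scene. Friction and masses are not known exactly. Their poses are not given: they have to be found in the camera images.
- carton: small white carton of cover slips with blue print, 28 x 64 x 15 mm high, 40 g; origin at the centre of its underside, x across the 28 mm (grasp here), y along the 64 mm, z up. At the start it is the top of the pile, lying lengthwise on the black case.
- chamber_case: flat black case of a counting chamber, 44 x 92 x 19 mm high, 55 g; origin at the centre of its underside, x across the 44 mm (grasp here), y along the 92 mm, z up. At the start it lies across the rims of the piled yellow tray, under the carton.
- tray_yellow: empty yellow tray in the pile, 150 (x) x 68 (y) x 52 mm high (z), about 90 g; origin at the centre of its underside. Rim: an upright collar 26 mm high, flat outer faces 68 mm apart; grasp across these (along y) at mid length. +x end: white label strip, TWO ledges inside, in the corners; -x end: ONE ledge, in the middle. All four trays are one moulding. It lies across the blue tray's rims.
- tray_blue: empty blue tray at the bottom of the pile, about 90 g; size, origin, ends as tray_yellow. In every tray the ledge tops are 46 mm above the underside, reaching in to 50 mm from its middle; the foot is notched under each ledge. Set in another tray half a turn round (+x over -x) the foot rests on the ledges: underside 46 mm above the other's, 5 mm play each way.
- base_yellow: the other yellow tray, standing alone and empty on the bench, loose, about 140 g; size, origin and ends as tray_yellow. A tray set into another the same way round (+x over +x) passes the ledges with about 4 mm play each way and nests: underside 26 mm above the other's, collars touching, 2 mm play.
- base_blue: the other blue tray, standing alone on the bench, loose, about 200 g; size, origin and ends as tray_yellow. Capped sample tubes lie in it, up to about 31 mm above its underside, so no tray can nest in it.
- case_pocket (a point): centre of the floor of the large pocket (60 mm along x, 108 mm along y, 6 mm deep) of the grey kit insert, a plate 120 x 122 x 10 mm fixed on the bench; pocket floor 4 mm, plate top 10 mm above the bench. The case's x and y go along this point's x and y, either way round. The small pocket is 57 mm off along +x.
- carton_pocket (a point): centre of the floor of the small pocket (44 mm along x, 80 mm along y, 6 mm deep) of the same grey plate, 4 mm above the bench; the carton's x and y lie along this point's x and y (either way round).
Not all that is in view belongs to the job. Leave any brown look-alike of the carton alone.

How it is judged:
By the outcome, as a careful person would: the job done as asked, in the order asked, and still so for the second after the job is handed in, with the robot touching nothing.
It also fails if it takes over 118 s, if anything falls off the work surface, if the arm or the gripper's body presses on something with over 40 N, if the wrist force passes 120 N, or if a joint passes its speed limit or range.

## Working session

There is one attempt and no reset: what is moved stays moved. The work goes in short steps, Python scripts to look and compute and a tool call to move; the robot and the scene stay as the last step left them, time stands still between calls to the robot, and variables do not carry over. Pictures are saved under pics/ and viewed, at most 14 in all, crops included, and the job is handed in when it is done.

Besides the shell and the picture viewer there is one more tool, called after "Emit:" as name(argument=value, ...) on one line, values as JSON. jog_arm: Moves the arm, as the interface text tells. Its arguments: {"type":"object","properties":{"deltas":{"type":"array"},"force":{"type":"number"}},"required":["deltas"]}

```bash
mkdir -p pics; python3 - <<'E'
from plant import r
import cv2, numpy as np
for n in("scene","top"):
    im=r.capture(n); cv2.imwrite(f"pics/{n}0.png",im)
    c=r.camera_info(n); print(n,{k:(np.round(v,4).tolist()) for k,v in c.items()})
s=r.get_state(); print(s['time_s'],s['tcp_pos'],s['eef_rot'],s['gripper_width'],r.tip_extent)
E
```

```text
scene {'fx': 363.941, 'fy': 363.941, 'cx': 313.1761, 'cy': 198.9571, 'view': [[0.7036, -0.7106, -0.0019, -0.3549], [0.2997, 0.2943, 0.9075, -0.246], [-0.6443, -0.6391, 0.4201, -0.7763], [0.0, 0.0, 0.0, 1.0]]}
top {'fx': 454.4855, 'fy': 454.4855, 'cx': 322.9764, 'cy': 200.8381, 'view': [[-0.0151, -0.9999, 0.0023, -0.0198], [0.9743, -0.0142, 0.2249, -0.5105], [-0.2248, 0.0056, 0.9744, -1.1464], [0.0, 0.0, 0.0, 1.0]]}
0.1 [ 0.19919905 -0.64452473  0.24472903] [ 1.79916010e+02 -9.48106403e-03 -1.62830164e+02] 0.08736418720552408 0.019
```

View pics/top0.png

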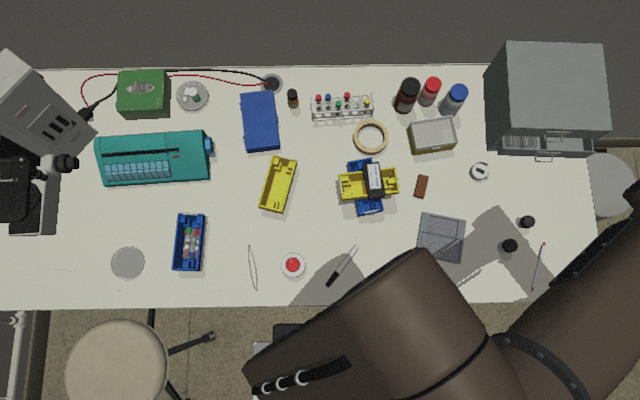

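View pics/scene0.png

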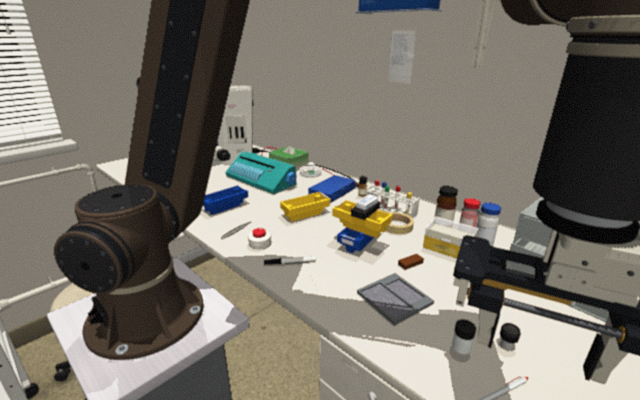

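The top view shows the pile at about (367,185) and the empty yellow base at (279,185). The blue base with tubes is at (189,242), and the grey insert is at (441,237). The two carton candidates are the white box on the pile at about (375,172–185) and the brown block at (421,186). The white one with blue print on the black case fits the description, so I'll confirm it in an enlarged crop.

```bash
cat > h.py <<'E'
import cv2, numpy as np
from plant import r
def ray(n,px):
    c=r.camera_info(n); V=np.array(c["view"]); R,t=V[:3,:3],V[:3,3]
    p=np.atleast_2d(np.array(px,float))
    d=np.c_[(p[:,0]-c["cx"])/c["fx"],-(p[:,1]-c["cy"])/c["fy"],-np.ones(len(p))]
    return -R.T@t,d@R
def plane(n,px,z):
    o,d=ray(n,px); return o+d*((z-o[2])/d[:,2])[:,None]
def proj(n,P):
    c=r.camera_info(n); V=np.array(c["view"]); q=np.atleast_2d(P)@V[:3,:3].T+V[:3,3]
    return np.c_[c["cx"]+c["fx"]*q[:,0]/-q[:,2],c["cy"]-c["fy"]*q[:,1]/-q[:,2]]
def big(im,x,y,w,h,k): return cv2.resize(im[y:y+h,x:x+w],None,fx=k,fy=k,interpolation=cv2.INTER_CUBIC)
def blob(m,box):
    x,y,w,h=box; q=np.zeros_like(m); q[y:y+h,x:x+w]=m[y:y+h,x:x+w]
    cs,_=cv2.findContours(q,cv2.RETR_EXTERNAL,cv2.CHAIN_APPROX_NONE)
    return max(cs,key=cv2.contourArea)
E
python3 - <<'E'
from h import *
im=cv2.imread("pics/top0.png")
a=big(im,332,150,80,60,5); b=big(im,240,150,80,60,5); c=big(im,150,208,80,60,5); d=big(im,401,206,80,60,5)
cv2.imwrite("pics/crop0.png",np.vstack([np.hstack([a,b]),np.hstack([c,d])]))
s=cv2.imread("pics/scene0.png")
cv2.imwrite("pics/crop1.png",np.vstack([big(s,320,185,80,70,8)[:300*2-20]]))
E
```

```text
(no output)
```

View pics/crop0.png

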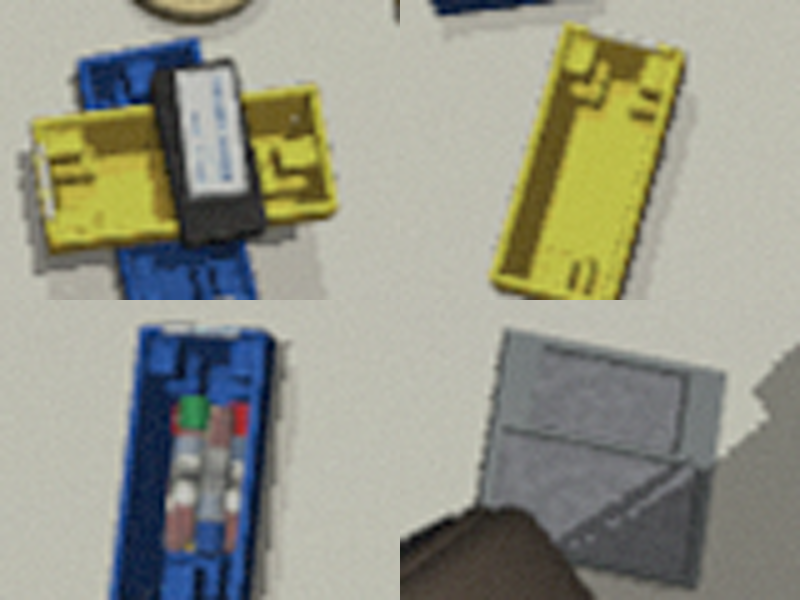

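View pics/crop1.png

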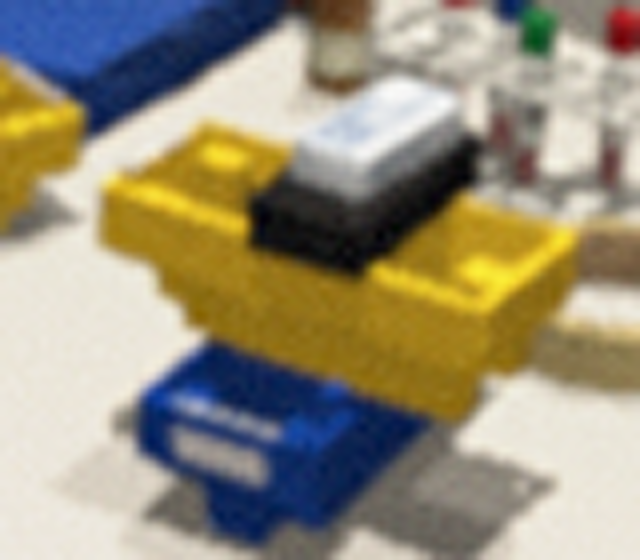

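The crops confirm the white, blue-printed carton lies on the black case on top of the pile. The brown block at (421,186) is the look-alike, so I leave it.

Where each label end (+x) points:
- **Piled yellow:** image left, which is world +y.
- **Base yellow:** image up, which is world +x.
- **Base blue:** image up.
- **Piled blue:** image down. It is already about half a turn from its base.

Next I measure positions.

```bash
cat >> h.py <<'E'
K=4
def mask(im,f,box):
    x,y,w,h=box; b=big(im,x,y,w,h,K); return f(cv2.GaussianBlur(b,(5,5),0)).astype(np.uint8)
def hsv(lo,hi): return lambda b: cv2.inRange(cv2.cvtColor(b,cv2.COLOR_BGR2HSV),lo,hi)
YEL=hsv((22,120,60),(35,255,255)); BLU=hsv((105,120,30),(125,255,255))
def contour(m,box,hull=True,closek=0):
    if closek: m=cv2.morphologyEx(m,cv2.MORPH_CLOSE,np.ones((closek,closek)))
    cs,_=cv2.findContours(m,cv2.RETR_EXTERNAL,cv2.CHAIN_APPROX_NONE)
    cs=[c for c in cs if cv2.contourArea(c)>60*K] if hull else [max(cs,key=cv2.contourArea)]
    c=np.vstack(cs)[:,0].astype(float)
    return (c+.5)/K-.5+np.array(box[:2])
def fit(px,zt,zb,L,W,n="top"):
    """rect of given top/bottom side heights; returns centre from top/near edges, long-axis yaw, sizes (mm)"""
    o,_=ray(n,px[:1]); T=plane(n,px,zt)[:,:2]; B=plane(n,px,zb)[:,:2]
    (c,s,a)=cv2.minAreaRect(T.astype(np.float32)); 
    bx=cv2.boxPoints((c,s,a)); e=[bx[1]-bx[0],bx[2]-bx[1]]; e=max(e,key=np.linalg.norm); u=e/np.linalg.norm(e)
    for _ in range(3):
        v=np.array([-u[1],u[0]]); q=T@v; p=T@u; mid=(p.max()+p.min())/2; ds=[]
        for sgn in(1,-1):
            k=(sgn*q>(sgn*q).max()-.004)&(abs(p-mid)<.42*L); l=cv2.fitLine(T[k].astype(np.float32),cv2.DIST_HUBER,0,.001,.001).ravel()[:2]
            ds.append(l*np.sign(l@u))
        angs=[np.degrees(np.arctan2(d[1],d[0])) for d in ds]; u=sum(ds); u/=np.linalg.norm(u)
    v=np.array([-u[1],u[0]]); c2=np.array(c); out=[];far=[];near=[]
    for d,S in((u,L),(v,W)):
        sg=1 if d@(c2-o[:2])>0 else -1
        sup=lambda P,g: g*np.percentile(g*(P@d),99)
        f=sup(T,sg); nr=sup(B,-sg); 
        far.append(f-sg*S/2); near.append(nr+sg*S/2); out.append((f-nr)*sg*1e3)
    F=far[0]*u+far[1]*v; N=near[0]*u+near[1]*v
    print("far-centre",F.round(4),"near-centre",N.round(4),"yaw",np.degrees(np.arctan2(u[1],u[0])).round(2),"side yaws",np.round(angs,1),"size mm",np.round(out,1))
    return (F+N)/2,np.arctan2(u[1],u[0])
E
python3 - <<'E'
from h import *
im=cv2.imread("pics/top0.png")
def go(name,f,box,zt,zb,L,W,**k):
    m=mask(im,f,box); print(name); return fit(contour(m,box,**k),zt,zb,L,W)
go("base_yellow",YEL,(250,148,56,70),.052,.026,.150,.068)
go("base_blue",BLU,(162,205,52,72),.052,.026,.150,.068)
go("tray_yellow",YEL,(330,158,75,50),.104,.078,.150,.068)
go("tray_blue",BLU,(335,155,60,68),.052,.026,.150,.068)
b=(358,158,36,45)
DARK=lambda q: ((q.max(2)<95)&(q.max(2).astype(int)-q.min(2)<35)).astype(np.uint8)*255
go("case",DARK,b,.123,.104,.092,.044,hull=False,closek=9)
WHT=lambda q: (q.min(2)>105).astype(np.uint8)*255
go("carton",WHT,(364,160,20,32),.138,.130,.064,.028,hull=False,closek=15)
E
```

```text
base_yellow
far-centre [0.5629 0.095 ] near-centre [0.5668 0.0966] yaw -15.23 side yaws [-15.3 -15.2] size mm [146.7  65.4]
base_blue
far-centre [0.4073 0.3274] near-centre [0.4108 0.3313] yaw -3.16 side yaws [-3.1 -3.2] size mm [146.8  64. ]
tray_yellow
far-centre [ 0.5462 -0.1436] near-centre [ 0.5485 -0.1459] yaw -83.46 side yaws [-83.7 -83.3] size mm [147.5  66. ]
tray_blue
far-centre [ 0.5515 -0.1398] near-centre [ 0.556  -0.1418] yaw 10.73 side yaws [10.4 11. ] size mm [146.   65.2]
case
far-centre [ 0.5387 -0.1839] near-centre [ 0.5477 -0.1317] yaw -21.57 side yaws [-37.5  -5.7] size mm [102.8  95.8]
carton
far-centre [ 0.5647 -0.166 ] near-centre [ 0.5548 -0.1527] yaw -1.61 side yaws [ 3.2 -6.4] size mm [74.3 41. ]
```

```bash
python3 - <<'E'
from h import *
im=cv2.imread("pics/top0.png")
b=(358,156,34,48)
q=cv2.GaussianBlur(big(im,*b,K),(5,5),0); mx=q.max(2).astype(int); ch=mx-q.min(2)
S=lambda x,y:q[int((y-b[1])*K),int((x-b[0])*K)].tolist()
print("case",S(365,172),S(377,195),"yel shade",S(388,175),"shadow",S(388,201),"white",S(374,180),"print",S(376,170))
m=((mx<85)&(ch<22)).astype(np.uint8)*255
m=cv2.morphologyEx(m,cv2.MORPH_OPEN,np.ones((5,5)))
cs,_=cv2.findContours(m,cv2.RETR_EXTERNAL,cv2.CHAIN_APPROX_NONE); c=max(cs,key=cv2.contourArea); h=cv2.convexHull(c)
px=lambda c:(c[:,0].astype(float)+.5)/K-.5+np.array(b[:2])
hm=np.zeros_like(m); cv2.drawContours(hm,[h],-1,255,-1)
hc=cv2.findContours(hm,cv2.RETR_EXTERNAL,cv2.CHAIN_APPROX_NONE)[0][0]
print("case");fit(px(hc),.123,.104,.092,.044)
w=((mx>110)&(hm>0)).astype(np.uint8)*255; w=cv2.morphologyEx(w,cv2.MORPH_OPEN,np.ones((9,9)))
wc=max(cv2.findContours(w,cv2.RETR_EXTERNAL,cv2.CHAIN_APPROX_NONE)[0],key=cv2.contourArea)
print("carton");fit(px(wc),.138,.123,.064,.028)
v=cv2.resize(q,None,fx=3,fy=3); cv2.drawContours(v,[hc*3],-1,(0,255,0),1); cv2.drawContours(v,[wc*3],-1,(0,0,255),1); cv2.imwrite("pics/cc.png",v)
# scene check of the carton top: project candidate corners
E
```

```text
case [50, 50, 52] [51, 51, 53] yel shade [34, 92, 109] shadow [159, 170, 172] white [186, 189, 183] print [180, 173, 164]
case
far-centre [ 0.5483 -0.1549] near-centre [ 0.5483 -0.1554] yaw 9.24 side yaws [9.3 9.2] size mm [92.1 43.5]
carton
far-centre [ 0.5481 -0.1563] near-centre [ 0.5571 -0.1559] yaw 3.92 side yaws [4.3 3.6] size mm [54.9 27.8]
```

View pics/cc.png

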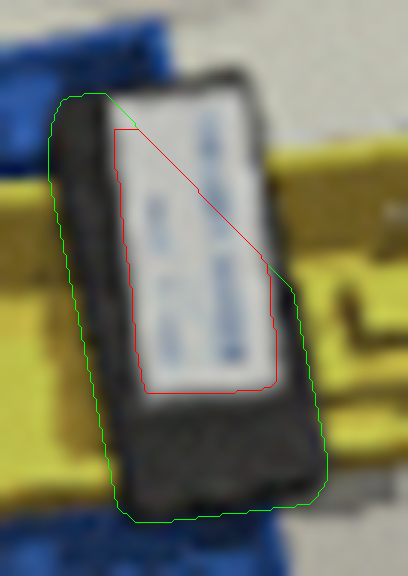

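The overlay shows the case outline fitting well (92 x 43.5 mm). The carton mask is cut at its upper right. Its corners in the crop are about (108,92), (240,80), (283,385) and (145,395), so I use those.

```bash
python3 - <<'E'
from h import *
c=np.array([(108,92),(240,80),(283,385),(145,395)])/12-.46+np.array([358,156])
P=plane("top",c,.138)[:,:2]; print(P.round(4),P.mean(0).round(4),[np.round(np.linalg.norm(P[i]-P[i-1])*1e3,1) for i in range(4)])
for a,b in((3,0),(2,1)): d=P[b]-P[a]; print(np.degrees(np.arctan2(d[1],d[0])))
E
```

```text
[[ 0.5875 -0.138 ]
 [ 0.5897 -0.1659]
 [ 0.5234 -0.172 ]
 [ 0.5217 -0.1433]] [ 0.5556 -0.1548] [np.float64(66.0), np.float64(27.9), np.float64(66.6), np.float64(28.7)]
4.574462606497095
5.285348817081728
```

Carton centre is about (0.556, −0.155), yaw 4.9°, and the size matches. I move above it.

Emit:
jog_arm(deltas=[[[0.2,3,4.1,0,-0.018],[0.2,3,4.1,0,-0.018],[0.2,3,4.1,0,-0.018],[0.2,3,4.1,0,-0.018],[0.2,3,4.1,0,-0.018],[0.2,3,4.1,0,-0.018],[0.2,3,4.1,0,-0.018],[0.2,3,4.1,0,-0.018]]], force=20)

```text
time_s: 1.1
tcp_pos: [0.44, -0.3153, 0.2454]
eef_rot: [180.0, -0.0, -171.1]
contact_force: [0.1, -0.8, -0.3]
gripper_width: 0.0528
gripper_force: 0.0
```

Emit:
jog_arm(deltas=[[[0.2,3,4.1,0,-0.018],[0.2,3,4.1,0,-0.018],[0.2,3,4.1,0,-0.018],[0.2,2.7,3.9,0,-0.016],[0.2,0,0,-4,0],[0.2,0,0,0,0]]])

```text
time_s: 1.85
tcp_pos: [0.5543, -0.1542, 0.2026]
eef_rot: [179.9, -0.4, -175.1]
contact_force: [-0.9, -0.0, -0.6]
gripper_width: 0.0527
gripper_force: 0.0
```

```bash
python3 - <<'E'
from h import *
im=r.capture("top"); cv2.imwrite("pics/top1.png",im); s=r.get_state(); print(s['time_s'],s['tcp_pos'].round(4) if hasattr(s['tcp_pos'],'round') else s['tcp_pos'],s['eef_rot'],s['joints'])
cv2.imwrite("pics/crop2.png",np.hstack([big(im,390,190,90,100,5)[:500],big(im,330,140,66,100,5)]))
E
```

```text
1.9 [ 0.5554 -0.1549  0.2047] [-179.99787184   -0.20017454 -175.06529054] [ 3.84908338e+00  1.31982287e+01 -1.52461020e+01  6.72055723e-03
 -6.17557677e+01 -8.89175609e+01]
```

View pics/crop2.png

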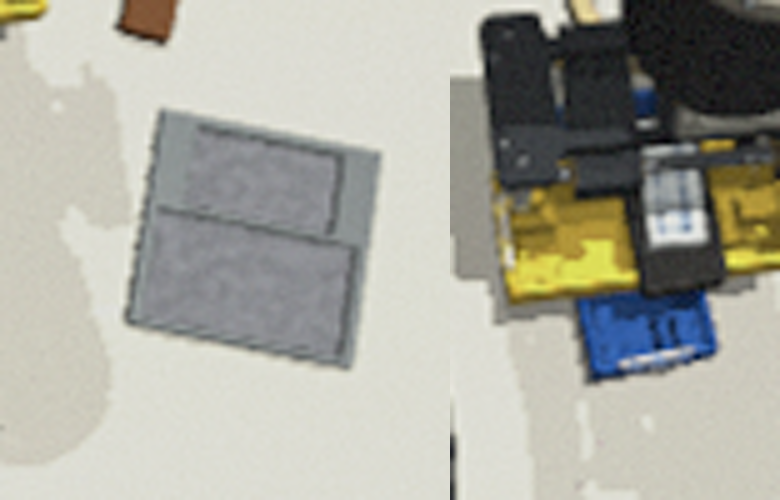

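The insert is fully visible in the full image at about (416–466, 212–264). The small pocket is on the far (+x) side and the large one nearer the robot.

```bash
python3 - <<'E'
from h import *
im=cv2.imread("pics/top1.png"); b=(408,204,64,68)
m=mask(im,lambda q:(q.max(2)<178).astype(np.uint8)*255,b)
m=cv2.morphologyEx(m,cv2.MORPH_OPEN,np.ones((9,9)))
c,a=fit(contour(m,b,hull=False),.010,.0,.122,.120)
print(c,np.degrees(a))
p=lambda L:np.array(L)/5-.4+np.array([390,190])
P=plane("top",p([(162,110),(382,152),(352,368),(127,322)]),.01)[:,:2]; print("manual plate",P.mean(0),[np.linalg.norm(P[i]-P[i-1]).round(4) for i in range(4)]);d=P[1]-P[2];print(np.degrees(np.arctan2(*d[::-1])))
d=P[0]-P[3];print(np.degrees(np.arctan2(*d[::-1])))
# pocket corners (carton): 
Q=plane("top",p([(197,128),(343,155),(331,235),(186,207)]),.008)[:,:2]; print("carton pocket",Q.mean(0),[np.linalg.norm(Q[i]-Q[i-1]).round(4) for i in range(4)])
Q=plane("top",p([(160,210),(356,247),(343,355),(140,315)]),.008)[:,:2]; print("case pocket",Q.mean(0),[np.linalg.norm(Q[i]-Q[i-1]).round(4) for i in range(4)])
E
```

```text
far-centre [ 0.4161 -0.345 ] near-centre [ 0.4157 -0.3441] yaw 77.56 side yaws [77.6 77.5] size mm [122.8 120.6]
[ 0.41588714 -0.3445573 ] 77.56093
manual plate [ 0.41617109 -0.34533004] [np.float64(0.1189), np.float64(0.1215), np.float64(0.12), np.float64(0.1219)]
-12.588163911628781
-12.768088560849984
carton pocket [ 0.44704187 -0.35274916] [np.float64(0.0446), np.float64(0.0806), np.float64(0.0452), np.float64(0.0795)]
case pocket [ 0.39221575 -0.34078904] [np.float64(0.0588), np.float64(0.1073), np.float64(0.0594), np.float64(0.1101)]
```

Emit:
jog_arm(deltas=[[[0.2,0,0,-3,0],[0.2,0,0,-2.0,0],[0.2,0,0,-0.6,0],[0.2,0,0,0,0],[-0.6,0,0,0,0],[-0.6,0,0,0,0],[-0.6,0,0,0,0],[-0.6,0,0,0,0]]], force=20)

```text
time_s: 2.9
tcp_pos: [0.5566, -0.1549, 0.15]
eef_rot: [-180.0, 0.0, -175.1]
contact_force: [0.2, -0.3, 3.0]
gripper_width: 0.0277
gripper_force: 20.0
```

Emit:
jog_arm(deltas=[[[-0.6,0,0,2,0],[-0.6,0,0,4,0],[-0.6,-1.3,-2.5,0,0.158],[-0.6,-1.3,-2.5,0,0.158],[-0.6,-1.3,-2.5,0,0.158],[-0.6,-1.3,-2.5,0,0.158],[-0.6,-1.3,-2.5,0,0.158],[-0.6,-1.3,-2.5,0,0.158]]])

```text
time_s: 3.9
tcp_pos: [0.4778, -0.3055, 0.2095]
eef_rot: [180.0, 0.0, -120.5]
contact_force: [0.6, 0.1, -0.1]
gripper_width: 0.0276
gripper_force: 20.0
```

Emit:
jog_arm(deltas=[[[-0.6,-1.3,-2.4,0,0.158],[-0.6,-1.4,-2.4,0,0.158],[-0.6,0,0,-5,0],[-0.6,0,0,-5,0],[-0.6,0,0,-2,0],[-0.6,0,0,0,0]]])

```text
time_s: 4.65
tcp_pos: [0.4501, -0.3524, 0.0878]
eef_rot: [179.8, 0.0, -102.7]
contact_force: [-0.1, -0.9, 0.8]
gripper_width: 0.0276
gripper_force: 20.0
```

```bash
python3 - <<'E'
from h import *
im=r.capture("scene"); cv2.imwrite("pics/s2.png",im); s=r.get_state(); print(s['time_s'],s['tcp_pos'],s['eef_rot'],s['gripper_width'])
im2=r.capture("top"); cv2.imwrite("pics/top2.png",im2)
cv2.imwrite("pics/crop3.png",np.hstack([big(im,330,180,110,150,3.6)[:540],big(im2,330,140,150,150,2.66)[:]][:1]+[cv2.resize(im2[140:290,340:450],(396,540))]))
E
```

```text
4.7 [ 0.45119102 -0.35286665  0.0893566 ] [ 1.79921751e+02 -3.53743955e-03 -1.02647836e+02] 0.027631467380328872
```

View pics/crop3.png

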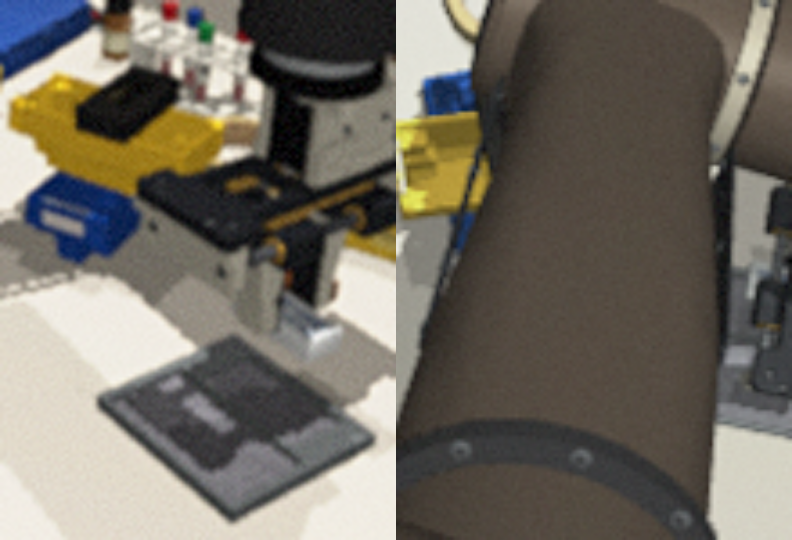

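The carton is held level above the small pocket, and the case still lies on the yellow tray. I lower it, release and lift.

Emit:
jog_arm(deltas=[[[-0.6,0,0,-4,0],[-0.6,0,0,-1.5,0],[-0.6,0,0,-0.4,0],[-0.6,0,0,0,0],[0.0,0,0,0,0],[0.0,0,0,0,0],[0.0,0,0,2,0],[0.0,0,0,5,0]]])

```text
time_s: 5.75
tcp_pos: [0.4498, -0.3523, 0.0995]
eef_rot: [179.7, 0.0, -102.7]
contact_force: [0.8, -1.1, 0.2]
gripper_width: 0.0438
gripper_force: 0.0
```

```bash
python3 - <<'E'
from plant import r
s=r.get_state(); print(s['time_s'],s['tcp_pos'],s['eef_rot'],s['gripper_width'],s['contact_force'])
E
```

```text
5.75 [ 0.44982986 -0.35225446  0.09948677] [ 1.79723610e+02  4.62282773e-02 -1.02676954e+02] 0.04377678382529231 [ 0.76361863 -1.07804278  0.18312191]
```

Emit:
jog_arm(deltas=[[[0.4,0,0,5,0],[0.4,0,0,5,0],[0.4,1.2,2.5,0,-0.149],[0.4,1.2,2.5,0,-0.149],[0.4,1.2,2.5,0,-0.149],[0.4,1.2,2.5,0,-0.149],[0.4,1.2,2.5,0,-0.149],[0.4,1.2,2.5,0,-0.149]]])

```text
time_s: 6.75
tcp_pos: [0.5236, -0.202, 0.201]
eef_rot: [-180.0, 0.0, -154.2]
contact_force: [0.5, -0.1, -0.9]
gripper_width: 0.0614
gripper_force: 0.0
```

Emit:
jog_arm(deltas=[[[0.4,1.2,2.5,0,-0.149],[0.4,1.3,2.3,-1,-0.149],[0.4,0,0,-2,0],[0.4,0,0,0,0]]])

```text
time_s: 7.25
tcp_pos: [0.5474, -0.1545, 0.1695]
eef_rot: [180.0, -0.1, -170.9]
contact_force: [0.2, 0.3, 0.7]
gripper_width: 0.0614
gripper_force: 0.0
```

```bash
python3 - <<'E'
from h import *
im=r.capture("scene"); cv2.imwrite("pics/s3.png",im); s=r.get_state(); print(s['time_s'],s['tcp_pos'],s['eef_rot'],s['gripper_width'])
im2=r.capture("top"); cv2.imwrite("pics/top3.png",im2)
cv2.imwrite("pics/crop4.png",np.hstack([big(im,320,170,130,170,3),big(im2,340,140,130,170,3)]))
E
```

```text
7.3 [ 0.54800871 -0.15491915  0.17058639] [-1.79995032e+02 -5.82852303e-02 -1.70929865e+02] 0.060845109063355426
```

View pics/crop4.png

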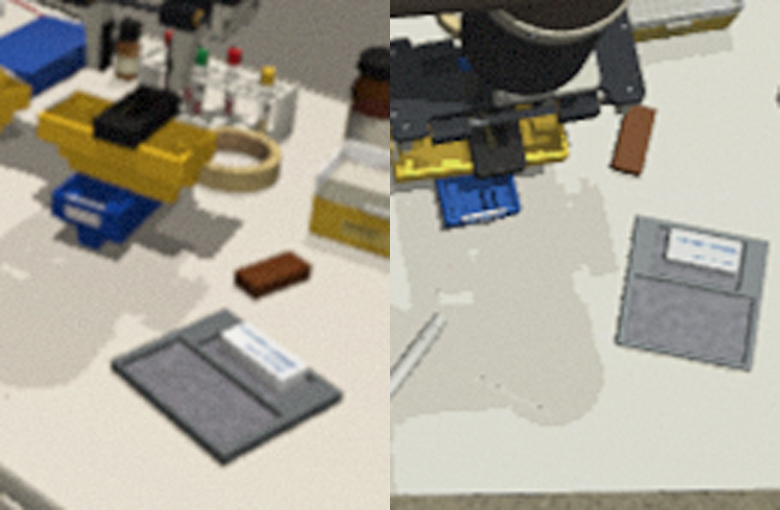

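The carton lies in the small pocket at about (433–458, 215–231) in the top image, close to the far wall. I check its position and grip the case.

```bash
python3 - <<'E'
from h import *
p=lambda L:(np.array(L)-[390,0])/3-.33+np.array([340,140])
for z in(.019,.025):
    P=plane("top",p([(668,225),(743,238),(740,273),(666,258)]),z)[:,:2]; print(z,P.mean(0),[np.linalg.norm(P[i]-P[i-1]).round(4) for i in range(4)])
a=np.radians(-12.5); R=np.array([[np.cos(a),np.sin(a)],[-np.sin(a),np.cos(a)]]); 
P=plane("top",p([(668,225),(743,238),(740,273),(666,258)]),.019)[:,:2]
print("corners in pocket frame mm",((P-[.4475,-.352])@R.T*1e3).round(1))
E
```

```text
0.019 [ 0.45423678 -0.35579039] [np.float64(0.0305), np.float64(0.0683), np.float64(0.0324), np.float64(0.0673)]
0.025 [ 0.45317392 -0.35413203] [np.float64(0.0304), np.float64(0.068), np.float64(0.0322), np.float64(0.067)]
corners in pocket frame mm [[ 22.2  33. ]
 [ 24.  -35.3]
 [ -8.3 -37. ]
 [ -8.3  30.3]]
```

Emit:
jog_arm(deltas=[[[0.4,0,0,-2,0],[0.4,0,0,-1.5,0],[0.4,0,0,-0.3,0],[0.4,0,0,0,0],[-0.4,0,0,0,0],[-0.4,0,0,0,0],[-0.4,0,0,0,0]]])

```text
time_s: 8.22
tcp_pos: [0.5486, -0.1549, 0.133]
eef_rot: [-180.0, 0.0, -171.0]
contact_force: [0.2, 0.2, 1.4]
gripper_width: 0.0435
gripper_force: 20.0
```

```bash
python3 - <<'E'
from h import *
im=cv2.imread("pics/top3.png"); b=(428,211,36,26)
q=cv2.GaussianBlur(big(im,*b,K),(5,5),0)
m=(q.min(2)>165).astype(np.uint8)*255
n,l,st,ce=cv2.connectedComponentsWithStats(m); print(st[1:].tolist())
b2=(408,204,64,68)
pm=mask(im,lambda q:(q.max(2)<178).astype(np.uint8)*255,b2); pm=cv2.morphologyEx(pm,cv2.MORPH_CLOSE,np.ones((15,15)))
print("plate");fit(contour(pm,b2,hull=False),.010,.0,.122,.120)
# carton: centre component
i=l[int((221-211)*K),int((440-428)*K)]; print(i)
k=(l==i).astype(np.uint8)*255; k=cv2.morphologyEx(k,cv2.MORPH_CLOSE,np.ones((9,9)))
print("carton");fit(contour(k,b,hull=False),.019,.012,.064,.028)
cv2.imwrite("pics/c5.png",cv2.resize(np.hstack([q,cv2.merge([k]*3)]),None,fx=2.5,fy=2.5))
E
```

```text
[[0, 0, 144, 37, 3229], [18, 21, 99, 58, 3788]]
plate
far-centre [ 0.4164 -0.3453] near-centre [ 0.4156 -0.3436] yaw 77.57 side yaws [77.6 77.5] size mm [123.4 121.1]
2
carton
far-centre [ 0.4535 -0.3559] near-centre [ 0.454  -0.3572] yaw 76.83 side yaws [76.9 76.8] size mm [62.9 27.2]
```

View pics/c5.png

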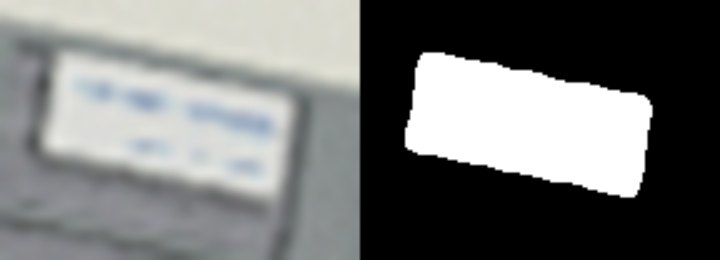

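The carton sits inside the small pocket: the mask centre is about +6.9 mm in x and −3.4 mm in y from the pocket centre, with 8 mm play. I'll re-check that it is flat later. Now I carry the case.

Emit:
jog_arm(deltas=[[[-0.4,0,0,2,0],[-0.4,0,0,4,0],[-0.4,-2,-2.3,0,0.149],[-0.4,-2,-2.3,0,0.149],[-0.4,-2,-2.3,0,0.149],[-0.4,-2,-2.3,0,0.149],[-0.4,-2,-2.3,0,0.149],[-0.4,-2,-2.3,0,0.149]]])

```text
time_s: 9.22
tcp_pos: [0.4275, -0.2935, 0.1926]
eef_rot: [-180.0, 0.0, -119.4]
contact_force: [0.2, -0.3, -0.6]
gripper_width: 0.0439
gripper_force: 20.0
```

Emit:
jog_arm(deltas=[[[-0.4,-2.1,-2.3,0,0.15],[-0.4,-2.1,-2.3,0,0.15],[-0.4,0,0,-5,0],[-0.4,0,0,-5,0],[-0.4,0,0,-1.5,0],[-0.4,0,0,0,0],[-0.4,0,0,0,0]]])

```text
time_s: 10.1
tcp_pos: [0.3877, -0.3394, 0.0793]
eef_rot: [-179.9, -0.0, -102.5]
contact_force: [-0.7, 0.2, -0.8]
gripper_width: 0.0439
gripper_force: 20.0
```

```bash
python3 - <<'E'
from h import *
im2=r.capture("scene"); cv2.imwrite("pics/s4.png",im2)
s=r.get_state(); print(s['time_s'],s['tcp_pos'],s['eef_rot'],s['gripper_width'])
# carton flatness from s3
im=cv2.imread("pics/s3.png")
top=cv2.imread("pics/top3.png"); b=(428,211,36,26)
q=cv2.GaussianBlur(big(top,*b,K),(5,5),0); l=cv2.connectedComponents((q.min(2)>165).astype(np.uint8)*255)[1]
k=cv2.morphologyEx((l==l[40,48]).astype(np.uint8)*255,cv2.MORPH_CLOSE,np.ones((9,9)))
bp=cv2.boxPoints(cv2.minAreaRect(contour(k,b,hull=False).astype(np.float32)))
for z in(.019,.025): print("pred scene",z,proj("scene",plane("top",bp,z)).round(1).tolist())
# plate far corners predicted
a=np.radians(-12.5);R=np.array([[np.cos(a),-np.sin(a)],[np.sin(a),np.cos(a)]])
C=np.array([[-60,-61],[-60,61],[60,61],[60,-61]])/1e3@R.T+[.416,-.3447]
print("plate pred",proj("scene",np.c_[C,np.full(4,.01)]).round(1).tolist())
bs=(355,268,85,60); qs=cv2.GaussianBlur(big(im,*bs,K),(5,5),0)
pm=(qs.max(2)<165).astype(np.uint8)*255; pc=contour(cv2.morphologyEx(pm,cv2.MORPH_CLOSE,np.ones((41,41))),bs,hull=False)
print("plate seen L,T,R,B",pc[pc[:,0].argmin()],pc[pc[:,1].argmin()],pc[pc[:,0].argmax()],pc[pc[:,1].argmax()])
cm=(qs.min(2)>175).astype(np.uint8)*255; n,l,st,ce=cv2.connectedComponentsWithStats(cm); print(st[1:].tolist(),(ce/K+np.array(bs[:2])).round(1).tolist())
i=l[int((296-268)*K),int((406-355)*K)]
cc=contour((l==i).astype(np.uint8)*255,bs,hull=False); print("carton top quad",cv2.boxPoints(cv2.minAreaRect(cc.astype(np.float32))).round(1).tolist(),"ext",cc.min(0),cc.max(0),cc[cc[:,0].argmin()],cc[cc[:,1].argmin()],cc[cc[:,0].argmax()],cc[cc[:,1].argmax()])
E
```

```text
10.15 [ 0.38769455 -0.33935204  0.07933451] [-1.79826991e+02 -3.90565348e-02 -1.02513908e+02] 0.0434076649318938
pred scene 0.019 [[393.0, 279.8], [402.4, 276.0], [423.5, 291.1], [413.7, 295.3]]
pred scene 0.025 [[392.4, 277.6], [401.8, 273.9], [422.8, 288.8], [413.1, 293.0]]
plate pred [[394.1, 320.8], [356.3, 288.5], [394.5, 271.5], [433.9, 299.4]]
plate seen L,T,R,B [354.625 288.125] [393.875 272.875] [433.625 302.625] [390.125 327.375]
[[0, 0, 340, 240, 48295]] [[393.6, 299.5], [400.0, 296.8]]
carton top quad [[354.0, 292.20001220703125], [384.1000061035156, 257.1000061035156], [435.6000061035156, 301.29998779296875], [405.3999938964844, 336.3999938964844]] ext [356.125 272.375] [434.125 325.625] [356.125 289.875] [393.375 272.375] [434.125 302.625] [393.625 325.625]
```

Emit:
jog_arm(deltas=[[[-0.4,0,0,-3,0],[-0.4,0,0,-1.2,0],[-0.4,0,0,-0.3,0],[-0.4,0,0,0,0],[0.12,0,0,0,0],[0.12,0,0,0,0],[0.12,0,0,2,0],[0.12,0,0,5,0]]])

```text
time_s: 11.15
tcp_pos: [0.3849, -0.3382, 0.1017]
eef_rot: [179.7, 0.0, -102.6]
contact_force: [1.3, -1.1, -0.9]
gripper_width: 0.0492
gripper_force: 0.0
```

Emit:
jog_arm(deltas=[[[1,0,0,5,0],[1,2,2.5,2,-0.14],[1,2,2.5,0,-0.14],[1,2,2.5,0,-0.14],[1,2,2.5,0,-0.14],[1,2,2.5,0,-0.14],[1,2,2.5,0,-0.14],[1,2,2.5,0,-0.14]]])

```text
time_s: 12.15
tcp_pos: [0.5269, -0.163, 0.1728]
eef_rot: [-180.0, 0.0, -159.0]
contact_force: [0.4, -0.4, 0.4]
gripper_width: 0.0876
gripper_force: 0.0
```

```bash
python3 - <<'E'
from h import *
im=r.capture("scene"); cv2.imwrite("pics/s5.png",im); s=r.get_state(); print(s['time_s'],s['tcp_pos'],s['eef_rot'],s['gripper_width'])
im2=r.capture("top"); cv2.imwrite("pics/top5.png",im2)
cv2.imwrite("pics/crop6.png",np.hstack([big(im,345,255,100,85,4),big(im2,395,195,100,85,4)]))
E
```

```text
12.2 [ 0.52925069 -0.16108631  0.17289138] [-1.79966387e+02  9.31630802e-02 -1.59322433e+02] 0.08738579072280563
```

View pics/crop6.png

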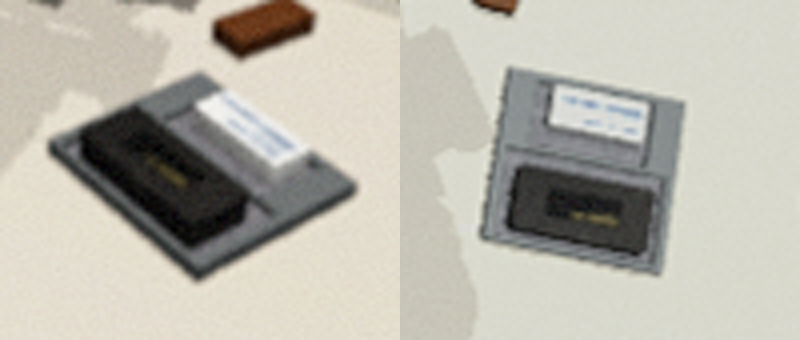

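Both items lie flat in their pockets: the case at about (522–555, 237–257) in full-image pixels and the carton at about (433–457, 215–229). I use the placed case to measure any arm-to-camera offset, then turn for the yellow tray.

Emit:
jog_arm(deltas=[[[1,0.3,0.3,0,0.165],[1,0.3,0.3,0,0.165],[1,0.3,0.3,0,0.165],[1,0.3,0.3,0,0.165],[1,0.3,0.3,0,0.165],[1,0.3,0.2,0,0.165],[1,0,0,0,0.165],[1,0,0,0,0.165]]])

```text
time_s: 13.25
tcp_pos: [0.544, -0.1472, 0.1727]
eef_rot: [-180.0, 0.0, -82.7]
contact_force: [-0.9, 0.9, -0.4]
gripper_width: 0.0879
gripper_force: 0.0
```

```bash
python3 - <<'E'
from h import *
s5=cv2.imread("pics/top5.png"); b=(415,230,52,34)
q=cv2.GaussianBlur(big(s5,*b,K),(5,5),0)
m=(q.max(2)<85).astype(np.uint8)*255; m=cv2.morphologyEx(m,cv2.MORPH_CLOSE,np.ones((15,15))); m=cv2.morphologyEx(m,cv2.MORPH_OPEN,np.ones((15,15)))
print("case");fit(contour(m,b,hull=False),.023,.010,.092,.044)
im=r.capture("top"); cv2.imwrite("pics/top6.png",im); s=r.get_state(); print(s['time_s'],s['tcp_pos'],s['eef_rot'],s['joints'])
for n,f,bx,z in (("base_yellow",YEL,(250,148,56,70),.052),("base_blue",BLU,(162,205,52,72),.052)):
    print(n); fit(contour(mask(im,f,bx),bx),z,.026,.150,.068)
sc=r.capture("scene"); cv2.imwrite("pics/s6.png",sc)
E
```

```text
case
far-centre [ 0.3878 -0.3381] near-centre [ 0.3877 -0.3375] yaw 77.66 side yaws [77.9 77.4] size mm [92.6 44.3]
13.3 [ 0.54397875 -0.14723551  0.17271017] [-1.79996775e+02  3.84025536e-04 -8.22402325e+01] [ 4.75224941e+00  1.35286977e+01 -1.93917115e+01 -6.58459917e-04
 -5.70763902e+01  3.00787598e+00]
base_yellowTraceback (most recent call last):
  File "<stdin>", line 8, in <module>
  File "h.py", line 27, in contour
    c=np.vstack(cs)[:,0].astype(float)
      ~~~~~~~~~^^^^
    return _nx.concatenate(arrs, 0, dtype=dtype, casting=casting)
           ~~~~~~~~~~~~~~~^^^^^^^^^^^^^^^^^^^^^^^^^^^^^^^^^^^^^^^
ValueError: need at least one array to concatenate
```

Emit:
jog_arm(deltas=[[[1,0.3,0.25,0,-0.02],[1,0,0,-3,0],[1,0,0,-3,0],[1,0,0,-1,0],[1,0,0,0,0],[0.3,0,0,0,0],[0.3,0,0,0,0],[0.3,0,0,0,0]]], force=25)

```text
time_s: 14.3
tcp_pos: [0.5477, -0.1444, 0.1034]
eef_rot: [-179.9, -0.0, -84.2]
contact_force: [-0.9, 0.1, 4.1]
gripper_width: 0.0681
gripper_force: 25.0
```

Emit:
jog_arm(deltas=[[[0.3,0,0,0,0],[0.3,0,0,1,0],[0.3,0,0,3,0],[0.3,0,0,0,0]]])

```text
time_s: 14.8
tcp_pos: [0.5489, -0.1444, 0.1451]
eef_rot: [-179.8, -0.0, -84.2]
contact_force: [0.3, -0.2, -1.4]
gripper_width: 0.0678
gripper_force: 25.0
```

```bash
python3 - <<'E'
from h import *
im=r.capture("top"); cv2.imwrite("pics/top7.png",im); s=r.get_state(); print(s['time_s'],s['tcp_pos'],s['eef_rot'],s['gripper_width'],s['contact_force'],s['moment'])
sc=r.capture("scene"); cv2.imwrite("pics/s7.png",sc)
cv2.imwrite("pics/crop7.png",np.hstack([big(sc,270,150,160,150,2.5),cv2.resize(im[140:260,230:390],(500,375))])[:375,:800])
E
```

```text
14.85 [ 0.54789204 -0.14429784  0.14370624] [-1.79872760e+02  1.75532277e-03 -8.42165065e+01] 0.0676740841211375 [ 0.16159591  0.20180919 -1.37242603] [0.0095401  0.19639544 0.03167645]
```

View pics/crop7.png

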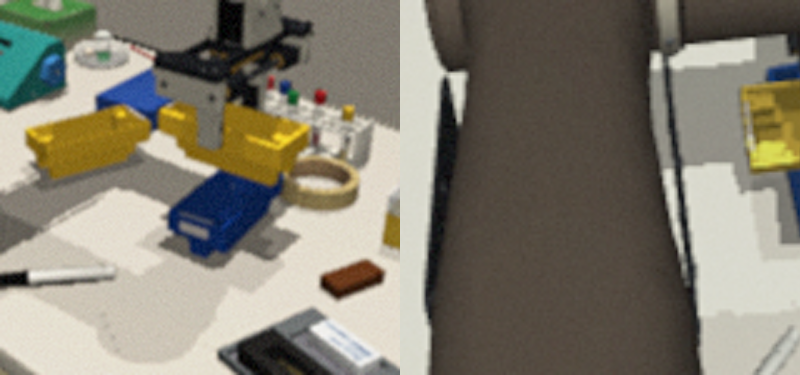

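The yellow tray is held level at about (480–550 px region in the crop) and the blue one stayed put. I carry it over the base with a turn of about −111°.

Emit:
jog_arm(deltas=[[[0.3,0,0,3,-0.08],[0.3,0.1,1.7,0,-0.16],[0.3,0.1,2.2,0,-0.16],[0.3,0.2,2.2,0,-0.16],[0.3,0.2,2.2,0,-0.16],[0.3,0.2,2.2,0,-0.16],[0.3,0.2,2.2,0,-0.16],[0.3,0.2,2.2,0,-0.16]]])

```text
time_s: 15.9
tcp_pos: [0.5587, 0.0052, 0.1715]
eef_rot: [180.0, -0.1, -153.3]
contact_force: [0.5, 0.4, -0.7]
gripper_width: 0.0675
gripper_force: 25.0
```

Emit:
jog_arm(deltas=[[[0.3,0.2,2.2,0,-0.16],[0.3,0.2,2.2,0,-0.16],[0.3,0.1,2.2,0,-0.16],[0.3,0.1,2.2,0,-0.16],[0.3,0.1,0.3,-2,-0.1],[0.3,0,0,-2,0],[0.3,0,0,0,0],[0.3,0,0,0,0]]])

```text
time_s: 16.9
tcp_pos: [0.5665, 0.0955, 0.1327]
eef_rot: [-180.0, -0.0, 164.6]
contact_force: [0.7, 0.5, 0.2]
gripper_width: 0.0676
gripper_force: 25.0
```

```bash
python3 - <<'E'
from h import *
im=r.capture("top"); cv2.imwrite("pics/top8.png",im); s=r.get_state(); print(s['time_s'],s['tcp_pos'],s['eef_rot'],s['gripper_width'],s['contact_force'],s['joints'])
sc=r.capture("scene"); cv2.imwrite("pics/s8.png",sc)
bx=(330,140,75,90); print("tray_blue"); fit(contour(mask(im,BLU,bx),bx),.052,.026,.150,.068)
cv2.imwrite("pics/crop8.png",np.hstack([big(sc,240,140,130,120,3),big(im,230,140,130,120,3)]))
E
```

```text
16.95 [0.56668738 0.09564494 0.13312391] [1.79985252e+02 3.14434638e-02 1.64638509e+02] 0.0678646635667357 [-0.08233986 -0.11672628 -0.23261007] [ 2.90834743e+01  1.68080501e+01 -2.07466184e+01  1.44976226e-02
 -5.24125570e+01 -1.34453801e+02]
tray_blue
far-centre [ 0.5514 -0.1395] near-centre [ 0.5559 -0.1419] yaw 10.39 side yaws [10.3 10.4] size mm [146.   64.8]
```

View pics/crop8.png

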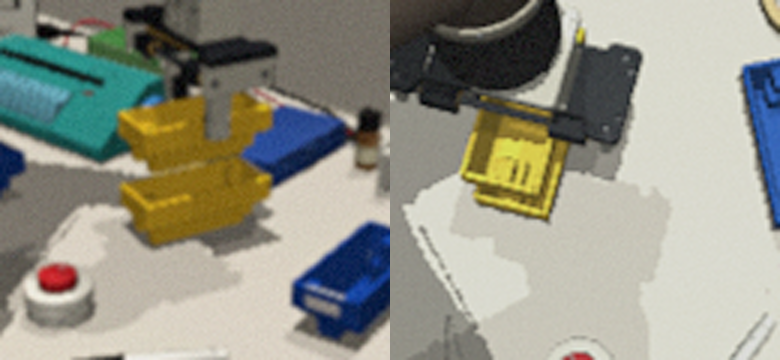

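The tray hangs aligned right above the base, same way round, at about (480–570, 100–215) in the right crop. I descend with a watch on the force.

Emit:
jog_arm(deltas=[[[0.3,-0.15,0.05,-2,0],[0.3,0,0,-0.8,0],[0.3,0,0,-0.6,0],[0.3,0,0,-0.4,0],[0.3,0,0,0,0]]])

```text
time_s: 17.62
tcp_pos: [0.5649, 0.0961, 0.0946]
eef_rot: [-180.0, -0.0, 164.6]
contact_force: [0.5, -0.6, -1.1]
gripper_width: 0.068
gripper_force: 25.0
```

Emit:
jog_arm(deltas=[[[0.3,0,0,-0.4,0],[0.3,0,0,-0.4,0],[0.3,0,0,-0.4,0],[0.3,0,0,-0.2,0],[0.3,0,0,0,0]]])

```text
time_s: 18.25
tcp_pos: [0.5647, 0.0961, 0.0804]
eef_rot: [-180.0, -0.0, 164.6]
contact_force: [-0.1, -0.4, -0.9]
gripper_width: 0.068
gripper_force: 25.0
```

Emit:
jog_arm(deltas=[[[0.3,0,0,-0.1,0],[0.3,0,0,-0.1,0],[0.3,0,0,-0.1,0],[0.3,0,0,0,0]]])

```text
time_s: 18.75
tcp_pos: [0.5649, 0.0961, 0.0776]
eef_rot: [180.0, 0.0, 164.6]
contact_force: [-0.1, -1.0, 0.2]
gripper_width: 0.0679
gripper_force: 25.0
```

Emit:
jog_arm(deltas=[[[0.3,0,0,-0.1,0],[0.3,0,0,0,0],[1,0,0,0,0],[1,0,0,0,0],[1,0,0,0,0],[1,0,0,3,0],[1,0,0,5,0],[1,0,0,5,0]]])

```text
time_s: 19.75
tcp_pos: [0.5646, 0.096, 0.2077]
eef_rot: [-180.0, -0.0, 164.6]
contact_force: [0.9, -0.1, 0.7]
gripper_width: 0.0877
gripper_force: 0.0
```

Emit:
jog_arm(deltas=[[[1,0,-3,0,-0.16],[1,0,-4,0,-0.16],[1,0,-4,0,-0.16],[1,0,-4,0,0],[1,-0.3,-4,0,0],[1,-0.3,-4,0,0],[1,0,0,0,0]]])

```text
time_s: 20.62
tcp_pos: [0.5583, -0.1361, 0.2063]
eef_rot: [-180.0, -0.0, 137.0]
contact_force: [0.0, -0.0, 0.1]
gripper_width: 0.0876
gripper_force: 0.0
```

```bash
python3 - <<'E'
from h import *
im=r.capture("top"); cv2.imwrite("pics/top9.png",im); s=r.get_state(); print(s['time_s'],s['tcp_pos'],s['eef_rot'],s['gripper_width'],s['joints'])
sc=r.capture("scene"); cv2.imwrite("pics/s9.png",sc)
bx=(250,148,56,70); print("yellow z.078"); 
try: fit(contour(mask(im,YEL,bx),bx),.078,.026,.150,.068)
except Exception as e: print(e)
cv2.imwrite("pics/crop9.png",np.hstack([big(sc,250,160,130,120,3),big(im,230,140,130,120,3)]))
E
```

```text
20.675 [ 0.55849898 -0.13502231  0.20627086] [-1.79984297e+02 -1.86900543e-02  1.36998126e+02] 0.08765733440441362 [ 5.90632601e+00  1.28441376e+01 -1.54888932e+01 -4.27645652e-03
 -6.16910881e+01 -1.38906168e+02]
yellow z.078
need at least one array to concatenate
```

View pics/crop9.png

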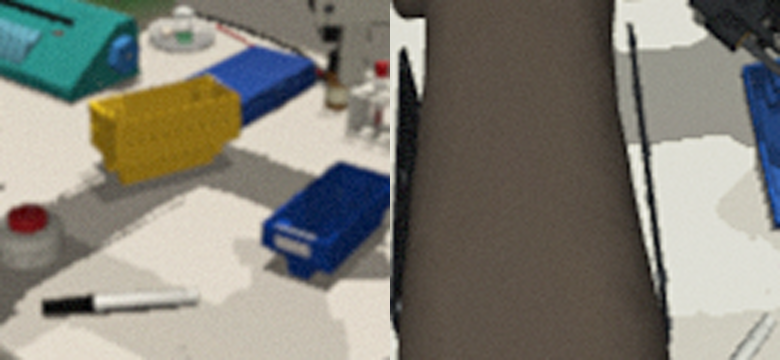

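The yellow tray is fully nested, with the collars meeting, at about (90–240, 75–180) in the left crop. The free blue tray is next.

Emit:
jog_arm(deltas=[[[1,-0.1,-0.1,0,0.156],[1,-0.1,-0.1,0,0.156],[1,-0.1,-0.1,0,0.156],[1,-0.1,-0.1,0,0.156],[1,-0.1,-0.1,-3,0.156],[1,0,-0.1,-3,0.154],[1,0,0,-4,0],[1,0,0,0,0]]])

```text
time_s: 21.72
tcp_pos: [0.5519, -0.139, 0.104]
eef_rot: [179.9, -0.3, -169.3]
contact_force: [0.2, -0.6, -0.4]
gripper_width: 0.0878
gripper_force: 0.0
```

```bash
python3 - <<'E'
from h import *
s=r.get_state(); print(s['time_s'],s['tcp_pos'],s['eef_rot'],s['gripper_width'],s['joints'])
E
```

```text
21.725 [ 0.55187971 -0.13898286  0.10402708] [ 179.93779173   -0.33158801 -169.32137447] 0.08777974211021224 [ 5.53843391e+00  1.84268617e+01 -2.29404037e+01 -4.27524821e-02
 -4.89685703e+01 -8.48318280e+01]
```

Emit:
jog_arm(deltas=[[[1,0.1,-0.15,-3,0],[1,0,0,-2,0],[1,0,0,-0.5,0],[1,0,0,0,0],[0.3,0,0,0,0],[0.3,0,0,0,0],[0.3,0,0,0,0],[0.3,0,0,0,0]]], force=25)

```text
time_s: 22.72
tcp_pos: [0.5552, -0.1413, 0.0523]
eef_rot: [-180.0, 0.1, -169.3]
contact_force: [-1.8, 1.9, 6.8]
gripper_width: 0.0677
gripper_force: 25.0
```

Emit:
jog_arm(deltas=[[[0.3,0,0,1,0],[0.3,0,0,4,0],[0.3,0,0,5,0],[0.3,0,0,5,0],[0.3,-1.45,4.7,0,-0.024],[0.3,-1.45,4.7,0,-0.024],[0.3,-1.45,4.7,0,-0.024],[0.3,-1.45,4.7,0,-0.024]]])

```text
time_s: 23.72
tcp_pos: [0.4961, 0.0478, 0.2021]
eef_rot: [180.0, 0.0, -174.9]
contact_force: [0.6, -0.1, -0.8]
gripper_width: 0.0677
gripper_force: 25.0
```

Emit:
jog_arm(deltas=[[[0.3,-1.45,4.7,0,-0.024],[0.3,-1.45,4.7,0,-0.024],[0.3,-1.45,4.7,0,-0.024],[0.3,-1.45,4.7,0,-0.024],[0.3,-1.45,4.7,0,-0.024],[0.3,-1.45,4.7,0,-0.026],[0.3,0,0,-2,0],[0.3,0,0,0,0]]])

```text
time_s: 24.72
tcp_pos: [0.4088, 0.328, 0.1805]
eef_rot: [-179.8, -0.1, 176.8]
contact_force: [-0.0, -0.3, -0.7]
gripper_width: 0.0676
gripper_force: 25.0
```

```bash
python3 - <<'E'
from h import *
im=r.capture("top"); cv2.imwrite("pics/top10.png",im); sc=r.capture("scene"); cv2.imwrite("pics/s10.png",sc)
s=r.get_state(); print(s['time_s'],s['tcp_pos'],s['eef_rot'],s['gripper_width'],s['joints'])
bx=(250,148,56,70); print("yellow nested z.078"); 
try: fit(contour(mask(im,YEL,bx),bx),.078,.026,.150,.068)
except Exception as e: print(e)
E
```

```text
24.825 [0.40996348 0.32823877 0.18207623] [-1.79979033e+02  5.86352540e-03  1.76772447e+02] 0.06797124717523771 [ 6.01139197e+01  9.49294655e+00 -2.33008093e+01  1.74214742e-02
 -5.72223529e+01 -1.53350907e+02]
yellow nested z.078
far-centre [0.5628 0.0961] near-centre [0.5666 0.0966] yaw -15.16 side yaws [-15.2 -15.2] size mm [146.6  66.5]
```

Emit:
jog_arm(deltas=[[[0.3,0.05,0.1,-4,0],[0.3,0,0,-3,0],[0.3,0,0,-0.6,0],[0.3,0,0,-0.3,0],[0.3,0,0,-0.2,0],[0.3,0,0,0,0]]])

```text
time_s: 25.58
tcp_pos: [0.4106, 0.33, 0.1014]
eef_rot: [179.9, 0.0, 176.8]
contact_force: [0.4, -0.0, -0.2]
gripper_width: 0.0675
gripper_force: 25.0
```

Emit:
jog_arm(deltas=[[[0.3,0,0,-0.1,0],[0.3,0,0,-0.1,0],[0.3,0,0,-0.1,0],[0.3,0,0,0,0]]])

```text
time_s: 26.08
tcp_pos: [0.4104, 0.3297, 0.0978]
eef_rot: [180.0, 0.0, 176.8]
contact_force: [-0.3, -1.1, 3.2]
gripper_width: 0.068
gripper_force: 25.0
```

Contact starts at TCP z = 0.098, as expected for resting on the ledges. I release and retreat.

Emit:
jog_arm(deltas=[[[1,0,0,0,0],[1,0,0,0,0],[1,0,0,0,0],[1,0,0,3,0],[1,0,0,5,0],[1,0,0,5,0],[1,1,-4,2,0],[1,1,-5,0,0]]])

```text
time_s: 27.08
tcp_pos: [0.4311, 0.2399, 0.2495]
eef_rot: [179.8, 0.1, 176.9]
contact_force: [0.4, 0.2, -0.5]
gripper_width: 0.0878
gripper_force: 0.0
```

Emit:
jog_arm(deltas=[[[1,1,-5,0,0.1],[1,1,-5,0,0.1],[1,1,-5,0,0.1],[1,1,-5,0,0.1],[1,0,-5,0,0],[1,0,-5,0,0],[1,0,-4,0,0],[1,0,0,0,0]]])

```text
time_s: 28.08
tcp_pos: [0.4699, -0.1025, 0.2474]
eef_rot: [180.0, -0.0, -160.5]
contact_force: [-0.2, 0.1, -0.3]
gripper_width: 0.0877
gripper_force: 0.0
```

```bash
python3 - <<'E'
from h import *
im=r.capture("top"); cv2.imwrite("pics/top11.png",im); sc=r.capture("scene"); cv2.imwrite("pics/s11.png",sc)
s=r.get_state(); print(s['time_s'],s['tcp_pos'],s['gripper_width'],s['contact_force'])
bx=(150,195,70,92); print("blue on blue z.098")
try: fit(contour(mask(im,BLU,bx),bx),.098,.026,.150,.068)
except Exception as e: print(e)
cv2.imwrite("pics/crop11.png",np.hstack([big(sc,190,170,100,120,4),big(im,140,180,100,120,4)]))
E
```

```text
28.175 [ 0.47019936 -0.10065686  0.24742196] 0.08751138130274613 [-0.13799391  0.21083032  0.11660684]
blue on blue z.098
far-centre [0.4067 0.3281] near-centre [0.4113 0.3311] yaw -3.32 side yaws [-3.4 -3.2] size mm [145.5  64.7]
```

View pics/crop11.png

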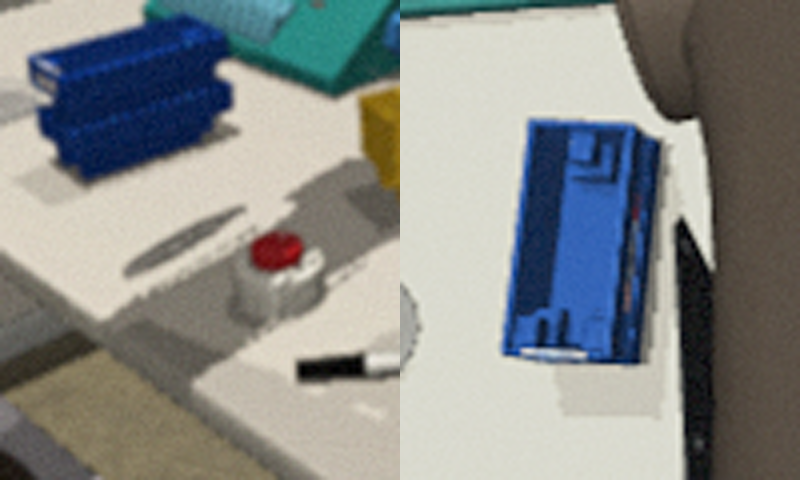

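The piled blue tray rests parallel on its base, label end near the robot and opposite to the base's. Its centre and yaw match the base (0.409, 0.330, −3.3°) at the expected height. Before handing in, I make one numeric check that the carton is flat, using both views.

```bash
python3 - <<'E'
from h import *
top=cv2.imread("pics/top5.png"); sc=cv2.imread("pics/s5.png")
b=(428,211,36,26); q=cv2.GaussianBlur(big(top,*b,K),(5,5),0); l=cv2.connectedComponents((q.min(2)>165).astype(np.uint8)*255)[1]
k=cv2.morphologyEx((l==l[40,48]).astype(np.uint8)*255,cv2.MORPH_CLOSE,np.ones((9,9)))
tq=cv2.boxPoints(cv2.minAreaRect(contour(k,b,hull=False).astype(np.float32)))
bs=(385,268,48,40); qs=cv2.GaussianBlur(big(sc,*bs,K),(3,3),0)
print("levels top,side,plate,bench",[qs[int((y-268)*K),int((x-385)*K)].tolist() for x,y in((406,284),(400,288),(420,303),(428,275))])
poly=((proj("scene",np.c_[plane("top",tq,.019)])-bs[:2])*K)
c=poly.mean(0); poly=c+(poly-c)*1.25
M=np.zeros(qs.shape[:2],np.uint8); cv2.fillConvexPoly(M,poly.astype(np.int32),255)
m=((qs.min(2)>165)&(M>0)).astype(np.uint8)*255; m=cv2.morphologyEx(m,cv2.MORPH_OPEN,np.ones((9,9)))
cc=max(cv2.findContours(m,0,1)[0],key=cv2.contourArea)
ap=cv2.approxPolyDP(cv2.convexHull(cc),6,True)[:,0]/K+np.array(bs[:2])-.375
print("scene quad",ap.round(1).tolist()); 
for z in(.019,.025):print(z,proj("scene",plane("top",tq,z)).round(1).tolist())
# same check on the case (known flat) for the bias
b=(415,230,52,34); q=cv2.GaussianBlur(big(top,*b,K),(5,5),0)
mm=cv2.morphologyEx((q.max(2)<85).astype(np.uint8)*255,cv2.MORPH_CLOSE,np.ones((15,15)));mm=cv2.morphologyEx(mm,cv2.MORPH_OPEN,np.ones((15,15)))
cq=cv2.boxPoints(cv2.minAreaRect(contour(mm,b,hull=False).astype(np.float32)))
print("case pred .023",proj("scene",plane("top",cq,.023)).round(1).tolist())
bs=(358,276,52,44); qs=big(sc,*bs,K); mc=(qs.max(2)<75).astype(np.uint8)*255; mc=cv2.morphologyEx(mc,cv2.MORPH_CLOSE,np.ones((9,9)))
h=cv2.approxPolyDP(cv2.convexHull(max(cv2.findContours(mc,0,1)[0],key=cv2.contourArea)),5,True)[:,0]/K+np.array(bs[:2])-.375; print("case seen",h.round(1).tolist())
E
```

```text
levels top,side,plate,bench [[211, 204, 197], [129, 132, 130], [115, 119, 112], [206, 221, 227]]
scene quad [[394.4, 279.9], [402.1, 274.4], [423.9, 289.9], [424.4, 292.4], [412.9, 296.1], [394.4, 282.1]]
0.019 [[393.0, 279.8], [402.4, 276.0], [423.5, 291.1], [413.7, 295.3]]
0.025 [[392.5, 277.6], [401.8, 273.9], [422.8, 288.8], [413.1, 293.0]]
case pred .023 [[361.7, 285.4], [377.7, 278.9], [408.5, 302.4], [391.5, 309.9]]
case seen [[357.6, 290.9], [379.1, 281.1], [409.4, 305.6], [390.6, 319.4], [387.1, 319.4], [357.6, 293.4]]
```

The carton's height is ambiguous by a few mm and it sits close to the far wall. There is ample time, so I re-grip it gently, bring it to mid-pocket and set it down again.

Emit:
jog_arm(deltas=[[[-0.1,-0.3,-3.1,0,0.126],[-0.1,-0.3,-3.1,0,0.126],[-0.1,-0.3,-3.2,0,0.126],[-0.1,-0.2,-3.2,0,0.126],[-0.1,-0.2,-3.2,0,0.126],[-0.1,-0.2,-3.2,-3,0.126],[-0.1,-0.2,-3.2,-4,0.126],[-0.1,-0.2,-3.2,-4,0.128]]], force=10)

```text
time_s: 29.18
tcp_pos: [0.4522, -0.3543, 0.1367]
eef_rot: [-179.9, -0.0, -102.1]
contact_force: [1.5, 0.2, -0.3]
gripper_width: 0.0402
gripper_force: 0.0
```

Emit:
jog_arm(deltas=[[[-0.1,0,0,-4,0],[-0.1,0,0,0,0],[-0.1,0,0,0,0]]])

```text
time_s: 29.55
tcp_pos: [0.4526, -0.354, 0.099]
eef_rot: [-179.9, -0.0, -102.3]
contact_force: [-0.0, 0.1, 0.2]
gripper_width: 0.0396
gripper_force: 0.0
```

```bash
python3 - <<'E'
from h import *
s=r.get_state(); print(s['time_s'],s['tcp_pos'],s['eef_rot'],s['gripper_width'],s['contact_force'])
E
```

```text
29.55 [ 0.45262878 -0.35401503  0.09899793] [-1.79927201e+02 -3.82514591e-02 -1.02334294e+02] 0.03961976074408055 [-0.04619929  0.12966412  0.19179639]
```

Emit:
jog_arm(deltas=[[[-0.1,0,0,-3,0],[-0.1,0,0,-1.5,0],[-0.1,0,0,-0.8,0],[-0.1,0,0,-0.6,0],[-0.1,0,0,-0.5,0],[-0.1,0,0,0,0]]])

```text
time_s: 30.3
tcp_pos: [0.4513, -0.3544, 0.0335]
eef_rot: [180.0, 0.0, -102.4]
contact_force: [-0.4, 0.3, 0.4]
gripper_width: 0.0392
gripper_force: 0.0
```

Emit:
jog_arm(deltas=[[[-0.1,0,0,-0.2,0],[-0.6,0,0,0,0],[-0.6,0,0,0,0],[-0.6,0,0,0,0]]])

```text
time_s: 30.8
tcp_pos: [0.4514, -0.3544, 0.0317]
eef_rot: [-180.0, -0.0, -102.4]
contact_force: [0.2, 0.9, 0.8]
gripper_width: 0.0276
gripper_force: 10.0
```

Width 27.6 mm matches the flat grip. I lift slightly, centre it and set it down.

Emit:
jog_arm(deltas=[[[-0.6,0,0,1.2,0],[-0.6,-0.15,0.3,0,0],[-0.6,0,0,0,0],[-0.6,0,0,-0.7,0],[-0.6,0,0,-0.5,0],[-0.6,0,0,-0.1,0],[-0.6,0,0,0,0]]])

```text
time_s: 31.68
tcp_pos: [0.4495, -0.3513, 0.0305]
eef_rot: [179.9, -0.0, -102.4]
contact_force: [-2.2, 1.3, 7.2]
gripper_width: 0.0281
gripper_force: 10.0
```

Emit:
jog_arm(deltas=[[[-0.15,0,0,0,0],[-0.15,0,0,0,0],[-0.15,0,0,1,0],[-0.15,0,0,4,0],[0.2,0,0,5,0],[0.2,1,5,5,0],[0.2,1,5,0,0],[0.2,1,5,0,0]]])

```text
time_s: 32.67
tcp_pos: [0.479, -0.2064, 0.1758]
eef_rot: [-179.9, 0.0, -102.5]
contact_force: [1.3, -0.4, -1.0]
gripper_width: 0.0522
gripper_force: 0.0
```

Emit:
jog_arm(deltas=[[[0.2,1,5,0,0],[0.2,1,5,0,0],[0.2,0,0,0,0]]])

```text
time_s: 33.05
tcp_pos: [0.4994, -0.1049, 0.1752]
eef_rot: [-179.9, 0.0, -102.2]
contact_force: [0.3, -0.8, 0.8]
gripper_width: 0.0525
gripper_force: 0.0
```

```bash
python3 - <<'E'
from h import *
top=r.capture("top"); cv2.imwrite("pics/top12.png",top); sc=r.capture("scene"); cv2.imwrite("pics/s12.png",sc); s=r.get_state(); print(s['time_s'],s['tcp_pos'],s['contact_force'])
b=(428,209,38,30); q=cv2.GaussianBlur(big(top,*b,K),(5,5),0); n,l,st,ce=cv2.connectedComponentsWithStats((q.min(2)>165).astype(np.uint8)*255); print(st[1:].tolist())
i=l[int((222-209)*K),int((443-428)*K)]; k=cv2.morphologyEx((l==i).astype(np.uint8)*255,cv2.MORPH_CLOSE,np.ones((9,9)))
c,a=fit(contour(k,b,hull=False),.019,.012,.064,.028)
t=np.radians(-12.5); d=c-np.array([.4477,-.3517]); print("pocket offset mm",(d@[np.cos(t),np.sin(t)]*1e3).round(1),(d@[-np.sin(t),np.cos(t)]*1e3).round(1))
b=(415,230,52,34); q=cv2.GaussianBlur(big(top,*b,K),(5,5),0)
mm=cv2.morphologyEx((q.max(2)<85).astype(np.uint8)*255,cv2.MORPH_CLOSE,np.ones((15,15)));mm=cv2.morphologyEx(mm,cv2.MORPH_OPEN,np.ones((15,15)))
print("case");fit(contour(mm,b,hull=False),.023,.010,.092,.044)
E
```

```text
33.15 [ 0.49866429 -0.10713141  0.17482757] [-0.48407165 -1.80892743  0.01207352]
[[0, 0, 152, 45, 4722], [14, 33, 99, 57, 3703], [144, 66, 8, 54, 259]]
far-centre [ 0.4505 -0.3533] near-centre [ 0.4517 -0.3541] yaw 77.29 side yaws [77.2 77.4] size mm [63.5 26.6]
pocket offset mm 3.7 -1.2
case
far-centre [ 0.3878 -0.3382] near-centre [ 0.3876 -0.3375] yaw 77.68 side yaws [78.  77.4] size mm [92.6 44.4]
```

The carton touched the floor at the expected height and now sits clear of the pocket walls (+3.7, −1.2 mm). The robot touches nothing, so I hand in.

```bash
python3 -c "
from plant import r
print(r.close_job())"
```

```text
the job is handed in; nothing more can be done
None
```

I handed the job in at about 33 s. By my camera checks the carton and case lie flat in their pockets, the yellow tray is fully nested, and the blue tray rests level and half-turned on the tube tray; I re-gripped the carton once to move it off its pocket wall, and the hand-in gave no verdict.

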